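# Slide the spatter sheet onto the open rail pair

## Robot

A 6-joint arm with a two-finger parallel gripper is mounted at the origin on the work surface. World frame = base frame: x ahead of the robot, y to its left, z up, the work surface at z = 0. Lengths are in m, angles in rad, forces in N, time in s.
With the tool pointing down it reaches from about 0.3 to 0.75 m from the base axis. Payload 8.5 kg.
Tool frame: the origin (TCP) lies at the very end of the fingers, on their centre line; the grasp point (between the pads) lies 19 mm behind it; z points along the fingers, y is the line along which they close (so a half turn about z gives the same grasp; the last joint's range is limited). The gripper opens to 85 mm and grips with 20 to 120 N. Pads are 22 mm wide; open, the fingers measure 114 mm over their backs; the gripper's body (76 mm by 85 mm) begins 54 mm behind the grasp point. The pads swing forward as they close: fully open they stand 13 mm farther back than shut.
Start: joints at [-1.545, 0.381, 1.297, -0, 1.464, -0.215], TCP at [0.131, -0.534, 0.231] pointing down, gripper open.
Joint ranges: [-3.11, 3.11], [-0.89, 2.33], [0.22, 2.48], [-1.42, 4.56], [0.17, 2.85], [-2.88, 2.88]. Speed limits (rad/s): [2.39, 2.39, 3.14, 3.14, 3.14, 3.14].

## Interface

Orientations are given as a rotation vector (axis times angle).
In Python, from bench import arm gives the robot as it stands.
- The arm moves only by the tool arm_command, never from a script. Its argument "moves" is a list that holds one entry, the list of rows, each a list of 5 numbers: the finger opening in m, from 0 to 0.0854, then the shift along the tool's x, y, z in m, then the turn about the tool's z in degrees. In form: [[[gripper, dx, dy, dz, yaw], ...]]. A call has 1 to 12 rows; each row shifts and turns the commanded pose from where the row before left it, along the tool's axes as they then stand; what a row does not reach is not made up. A row lasts 1/12 s, in which the tool goes at most 41.7 mm and 7.16 degrees, less where a joint would pass 70% of its speed; a pose out of reach is approached as far as the arm can. A call is refused whole if a number of a shift passes 0.0417 or a number of a turn 7.16, either way. A call with a gripper value outside its range is refused whole. The fingers move at their own pace and stop on an object; "force" is the grip in N (left out, the last holds). Time passes only in rows, so rows that do not move let the fingers close. It gives the time, the measured TCP pose, the force, the opening and the grip force at its end, in the units of the state.
- arm.read_state(): the state, without advancing time (a new reading comes with each control period).
- arm.capture(name): name is "scene" or "top"; returns a dict with "img" (420x560x3 uint8, blue, green, red), "depth" (420x560 float32, m along the optical axis (not along the pixel's ray), 0 where there is no reading), "vertical_fov" (degrees; the focal length in pixels is half the picture's height over the tangent of half this angle, whatever the lens; pixels are square), "cx", "cy" (the principal point, pixels), "R" (3x3) and "t" (3): a world point X has camera coordinates R X + t. Camera axes: x right, y down, z forward; pixel columns grow to the right and rows downward; lengths in m; the calibration is good to about 2 mm. A picture is of the moment at which its call begins.
- arm.finish_job(): hands the job in; it is judged then, once.
Trained networks look in a picture, given as the dict that the camera call returned (one of the last four; its "shot" number tells which), for a name from the list of things; names that differ only in an ending like _2 or _b are one class to them, and where a whole thing is asked for, a point or a joint stands for the part that bears it (a point fixed in the world has none). Each returns a list of dicts, best first, with "conf" (0 to 1); they miss things now and then, are a little off and sometimes report something else, mostly with a low value. They report only what shows in the picture. A call takes as long as a camera call.
- arm.silhouettes(picture, query): "mask" (420x560 bool, what is visible of it) and "rect" ([left, top, right, bottom] in pixels, round what is visible of it).
The state is a dict: "t": time; "qpos": joint angles; "joint_velocities": joint speeds; "tau": joint torques, N m; "position": TCP position; "eef_rot": TCP orientation; "wrist_force": force on the tool from outside, world axes, zero at the start; "torque": the same for the moment, N m; "finger_gap": opening from 0.0 (shut) to 1.0 (fully open); "gripper_force": force on a finger pad.
Only numpy, scipy, OpenCV 4.12 (cv2) and the standard library are available. Lean on these libraries where they do the work, as an engineer would, in place of code of your own. Each camera call takes 0.05 s, during which the arm holds its last target. There are 200 camera calls.

## Task

Pick up the spatter sheet by its upright handle and slide it, tail first, onto the one rail pair of the rack whose mouth is not barred off. Push it fully home, through the soft pad until it bears firmly on the solid back stop, but gently, without forcing or ramming it; then let go and leave it lying there. Leave the loose parts on the table alone.

Things in the scene. Friction and masses are not known exactly. Their poses are not given: they have to be found in the camera images.
- sheet: Loose aluminium spatter sheet, plate 315 x 160 x 4 mm (x, y, z), about 0.28 kg, flat on the table. Origin: centre of the underside. +x points to the tail, the end that enters the rack first. Handle: upright flat steel bar on the plate near the -x end, 12 mm thick (x), 90 mm wide (y), from 4 to 44 mm above the underside.
- sheet_tail (a point): Middle of the tail edge of the sheet, on its underside: 157.5 mm along +x from the sheet's origin. Axes as the sheet.
- sheet_handle (a point): Middle of the sheet's handle, 30 mm above the underside, at x = -147.5 mm of the sheet (305 mm from the tail edge). Pinch the handle across its 12 mm thickness (along x), fingers pointing down.
- rack: Fixed open steel rack, base 280 x 235 mm, 220 mm tall. Origin: on the table, midway between the side rails. Mouth at its -x side; a sheet slides in along +x. Three rail pairs, one above the other: the sheet lies on ledges whose tops are 70, 130 and 190 mm above the origin. The rails are rigid channels from x = -97 to +85 mm. More than 25 N between sheet and rack, bar or back stop is forcing.
- rack_mouth (a point): Middle of the rack's mouth: x = -97 mm of the rack, at the middle ledge's height (130 mm). Axes as the rack. In each pair the rails' inner walls are 82.5 mm either side of this line (2.5 mm play each side of the sheet), the upper lip's underside is 10 mm above the ledge, and before the mouth walls, ledge and lip flare open by 6 mm over 16 mm (to x = -113 mm of the rack).
- back_stop: Back stop shared by all three pairs: fixed post 16 x 40 x 208 mm, origin at the centre of its foot (rack x = 138 mm). On it a screw-set plate carries a black pad 50 mm wide, facing the mouth. The pad's face is set anywhere from rack x = 80 to 108 mm and is not measured. The pad gives 4 mm at under 1 N, then is solid: that is home. Let go there, the sheet stays touching it.
- bar0: Dark flat steel bar of the lowest rail pair (ledge 70 mm): 10 x 224 x 24 mm (x, y, z). Origin: centre of its underside, 10 mm below the ledge top; axes as the rack. On two pairs the bar is bolted across the mouth (rack x = -103 mm) and blocks it. On the open pair, which changes, it is parked out of the way across the very back (rack x = 153 mm), behind the back stop.
- bar1: Dark flat steel bar of the middle rail pair (ledge 130 mm): 10 x 224 x 24 mm (x, y, z). Origin: centre of its underside, 10 mm below the ledge top; axes as the rack. On two pairs the bar is bolted across the mouth (rack x = -103 mm) and blocks it. On the open pair, which changes, it is parked out of the way across the very back (rack x = 153 mm), behind the back stop.
- bar2: Dark flat steel bar of the top rail pair (ledge 190 mm): 10 x 224 x 24 mm (x, y, z). Origin: centre of its underside, 10 mm below the ledge top; axes as the rack. On two pairs the bar is bolted across the mouth (rack x = -103 mm) and blocks it. On the open pair, which changes, it is parked out of the way across the very back (rack x = 153 mm), behind the back stop.
- socket: Bystander: chrome ratchet socket, 32 mm across, 45 mm tall, standing loose. Origin: centre of its underside.
- wedge_a: Bystander: loose yellow steel wedge block, 80 x 40 x 30 mm. Origin: centre of its underside.
- wedge_b: Bystander: a second loose yellow steel wedge block, 80 x 40 x 30 mm. Origin: centre of its underside.
- cam_wheel: Bystander: black cam follower wheel lying flat, 60 mm across, 30 mm tall. Origin: centre of its underside.

How it is judged:
By the outcome, as a careful person would: the job done as asked, in the order asked, and still so for the second after the job is handed in, with the robot touching nothing.
It also fails if it takes over 56 s, if anything falls off the work surface, if the arm or the gripper's body presses on something with over 40 N, if the wrist force passes 120 N, or if a joint passes its speed limit or range.

## Working session

There is one attempt and no reset: what is moved stays moved. The work goes in short steps, Python scripts to look and compute and a tool call to move; the robot and the scene stay as the last step left them, time stands still between calls to the robot, and variables do not carry over. Pictures are saved under pics/ and viewed, at most 10 in all, crops included, and the job is handed in when it is done.

Besides the shell and the picture viewer there is one more tool, called as a command line: name --argument value ..., lists and objects as JSON in quotes. arm_command: Moves the arm, as the interface text tells. Its arguments: {"type":"object","properties":{"moves":{"type":"array"},"force":{"type":"number"}},"required":["moves"]}

```bash
mkdir -p pics; cat > h.py <<'E'
import numpy as np, cv2
from bench import arm
def pts(p,mask=None):
    d=p["depth"];f=210/np.tan(np.radians(p["vertical_fov"])/2)
    v,u=np.nonzero((d>0)&(mask if mask is not None else True))
    z=d[v,u];c=np.stack([(u-p["cx"])*z/f,(v-p["cy"])*z/f,z],1)
    return (c-np.array(p["t"]).ravel())@np.array(p["R"]),u,v
def proj(p,X):
    f=210/np.tan(np.radians(p["vertical_fov"])/2)
    c=np.array(p["R"])@X+np.array(p["t"]).ravel();return c[0]/c[2]*f+p["cx"],c[1]/c[2]*f+p["cy"]
E
python3 - <<'E'
from h import *
S=arm.read_state();print(S["position"],S["eef_rot"],S["wrist_force"])
for n in ["scene","top"]:
    p=arm.capture(n);cv2.imwrite(f"pics/{n}0.png",p["img"])
    np.save(f"{n}0.npy",p,allow_pickle=True)
    print(n,"cam",-np.array(p["R"]).T@np.array(p["t"]).ravel(),p["vertical_fov"])
    for q in ["sheet","sheet_handle","rack","back_stop","bar0","bar1","bar2","socket","wedge_a","cam_wheel"]:
        for r in arm.silhouettes(p,q)[:2]:
            X,u,v=pts(p,r["mask"])
            if len(X)<5: print(q,r["conf"],r["rect"]);continue
            print(q,round(r["conf"],2),np.round(r["rect"]),"med",np.median(X,0).round(3),"lo",np.percentile(X,2,0).round(3),"hi",np.percentile(X,98,0).round(3))
E
```

```text
[ 0.13116188 -0.53383428  0.23072224] [-3.11741928e+00 -3.77141945e-01 -2.21181248e-04] [-0.11833003  0.43352757 -0.67630762]
scene cam [ 1.2059162  -0.32404457  0.9866427 ] 47.589020315354624
sheet 0.85 [ 89. 223. 228. 343.] med [ 0.512 -0.24   0.004] lo [ 0.419 -0.375  0.001] hi [ 0.596 -0.078  0.043]
sheet_handle 0.8 [ 87. 225. 230. 346.] med [ 0.512 -0.24   0.004] lo [ 0.419 -0.376  0.   ] hi [ 0.596 -0.075  0.043]
sheet_handle 0.16 [340. 123. 375. 178.] med [0.548 0.329 0.174] lo [0.518 0.322 0.062] hi [0.568 0.38  0.218]
rack 0.64 [263. 109. 400. 262.] med [0.559 0.238 0.085] lo [0.437 0.11  0.004] hi [0.676 0.384 0.216]
back_stop 0.57 [341. 122. 373. 173.] med [0.547 0.329 0.177] lo [0.519 0.322 0.083] hi [0.568 0.376 0.218]
bar0 0.78 [264. 167. 330. 227.] med [0.581 0.13  0.139] lo [0.466 0.109 0.122] hi [0.681 0.148 0.146]
bar0 0.77 [261. 154. 332. 211.] med [0.58  0.129 0.2  ] lo [0.47  0.116 0.183] hi [0.681 0.148 0.206]
bar1 0.78 [264. 167. 330. 227.] med [0.581 0.13  0.139] lo [0.466 0.109 0.122] hi [0.681 0.148 0.146]
bar1 0.77 [261. 154. 332. 211.] med [0.58  0.129 0.2
[... 1895 characters left out ...]
4 0.13  0.204] lo [0.466 0.114 0.196] hi [0.671 0.147 0.209]
bar1 0.73 [151. 199. 157. 272.] med [0.513 0.384 0.082] lo [0.443 0.369 0.062] hi [0.637 0.401 0.089]
bar2 0.75 [234. 179. 244. 260.] med [0.554 0.13  0.204] lo [0.466 0.114 0.196] hi [0.671 0.147 0.209]
bar2 0.73 [151. 199. 157. 272.] med [0.513 0.384 0.082] lo [0.443 0.369 0.062] hi [0.637 0.401 0.089]
socket 0.61 [229. 155. 242. 162.] med [0.773 0.157 0.04 ] lo [0.764 0.145 0.014] hi [0.789 0.172 0.051]
wedge_a 0.78 [287. 152. 315. 174.] med [ 0.775 -0.039  0.02 ] lo [ 0.745 -0.075  0.005] hi [ 0.805 -0.002  0.033]
cam_wheel 0.64 [330. 162. 353. 178.] med [ 0.76  -0.178  0.02 ] lo [ 0.735 -0.206  0.002] hi [ 0.786 -0.152  0.032]
```

```bash
cat > m.py <<'E'
from h import *
def fit(X): # min area rect of top-ish points
    r=cv2.minAreaRect(X[:,:2].astype(np.float32)); return np.round(r[0],4),np.round(r[1],4),round(r[2],2)
def line(X):
    c=X.mean(0);w=np.linalg.svd(X[:,:2]-c[:2],full_matrices=False)[2][0];return c.round(4),np.degrees(np.arctan2(w[1],w[0])).round(2)
E
python3 - <<'E'
from m import *
big=[]
for n in ["scene","top"]:
    p=np.load(f"{n}0.npy",allow_pickle=True).item()
    big.append(p["img"])
    X,u,v=pts(p)
    i=(X[:,0]>.38)&(X[:,0]<.63)&(X[:,1]>-.42)&(X[:,1]<-.04)
    h=X[i&(X[:,2]>.038)&(X[:,2]<.05)];print(n,"handle",len(h),line(h),np.percentile(h,[2,98],0).round(3).tolist())
    img=p["img"];g=img.astype(int)
    s=X[i&(X[:,2]>.002)&(X[:,2]<.008)];print("plate",len(s),fit(s))
    b=X[(abs(X[:,2]-.204)<.006)&(X[:,0]>.4)&(X[:,0]<.72)&(X[:,1]>.09)&(X[:,1]<.17)];print("bar2 top",len(b),line(b),fit(b))
    b=X[(abs(X[:,2]-.144)<.005)&(X[:,0]>.4)&(X[:,0]<.72)&(X[:,1]>.09)&(X[:,1]<.17)];print("bar1 top",len(b),line(b),fit(b))
    b=X[(abs(X[:,2]-.084)<.005)&(X[:,0]>.4)&(X[:,0]<.72)&(X[:,1]>.34)&(X[:,1]<.43)];print("bar0 top",len(b),line(b) if len(b) else 0)
    t=X[(abs(X[:,2]-.22)<.006)&(X[:,0]>.4)&(X[:,0]<.72)&(X[:,1]>.1)&(X[:,1]<.43)];print("rack top",len(t),fit(t))
    cv2.imwrite(f"pics/{n}_crop.png",cv2.resize(img[100:380,80:430] if n=="scene" else img[140:300,130:430],None,fx=2,fy=2,interpolation=cv2.INTER_CUBIC))
E
```

```text
scene handle 209 (array([ 0.5339, -0.3704,  0.0441]), np.float64(10.53)) [[0.489, -0.382, 0.039], [0.575, -0.359, 0.048]]
plate 7343 (array([ 0.5052, -0.2299]), array([0.2498, 0.3794]), 0.06)
bar2 top 675 (array([0.5703, 0.1374, 0.2032]), np.float64(5.05)) (array([0.5701, 0.134 ]), array([0.2243, 0.0714]), 0.2)
bar1 top 467 (array([0.5757, 0.134 , 0.1433]), np.float64(6.95)) (array([0.5714, 0.1357]), array([0.2218, 0.0715]), 0.99)
bar0 top 148 (array([0.5611, 0.3787, 0.0828]), np.float64(5.05))
rack top 308 (array([0.5519, 0.2634]), array([0.205 , 0.2306]), 7.51)
top handle 126 (array([ 0.5294, -0.3683,  0.0434]), np.float64(-170.02)) [[0.487, -0.38, 0.038], [0.573, -0.357, 0.049]]
plate 4501 (array([ 0.505 , -0.2301]), array([0.2499, 0.3798]), 0.0)
bar2 top 559 (array([0.5557, 0.1385, 0.2035]), np.float64(-175.62)) (array([0.5684, 0.1372]), array([0.2211, 0.0685]), 1.05)
bar1 top 82 (array([0.5695, 0.1412, 0.1427]), np.float64(-173.4)) (array([0.5666, 0.1366]), array([0.2176, 0.0691]), 1.44)
bar0 top 223 (array([0.5456, 0.3841, 0.0834]), np.float64(-174.53))
rack top 281 (array([0.5532, 0.2518]), array([0.2032, 0.2572]), 7.74)
```

View pics/scene0.png

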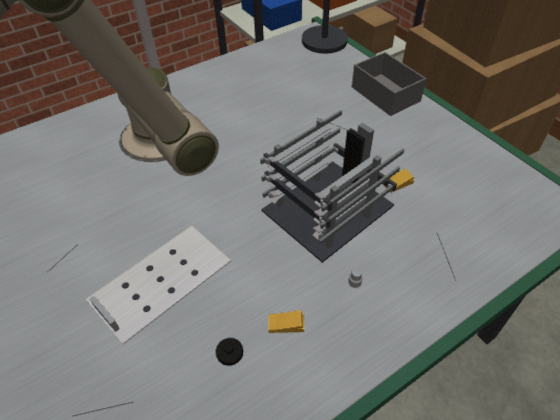

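View pics/top_crop.png

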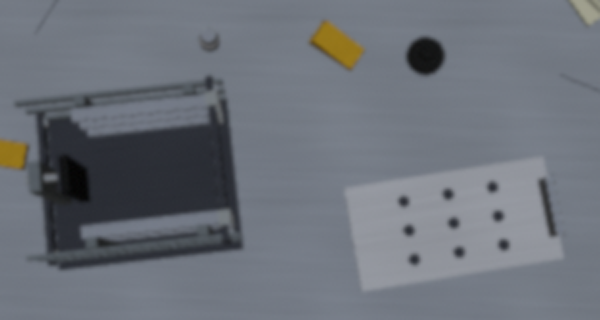

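```bash
cat > fitm.py <<'E'
from m import *
from scipy.optimize import minimize
import itertools
def box(p,pose,c,s): # hull polygon of box; c = centre of underside in body frame
    x,y,a,z0=pose;ca,sa=np.cos(a),np.sin(a);P=[]
    for i,j,k in itertools.product([-.5,.5],[-.5,.5],[0,1]):
        bx,by=c[0]+i*s[0],c[1]+j*s[1]
        P.append(proj(p,np.array([x+ca*bx-sa*by,y+sa*bx+ca*by,z0+c[2]+k*s[2]])))
    return cv2.convexHull(np.array(P,np.float32))
def iou(p,pose,parts,mask):
    m=np.zeros((840*2,560*4),np.uint8)
    for c,s in parts:
        cv2.fillConvexPoly(m,np.round((box(p,pose,c,s)+.5)*4*16).astype(np.int32),1,shift=4)
    M=cv2.resize(mask.astype(np.uint8),(2240,1680),interpolation=cv2.INTER_NEAREST)
    return (m&M).sum()/max(1,(m|M).sum())
def fitpose(items,x0,z0=0,tall=None):
    f=lambda q:-sum(iou(p,(q[0],q[1],q[2],z0),parts,m) for p,parts,m in items)/len(items)
    s=np.array([[0,0,0],[.01,0,0],[0,.01,0],[0,0,.05]])
    r=minimize(f,x0,method="Nelder-Mead",options=dict(initial_simplex=np.array(x0)+s,xatol=2e-4,fatol=1e-4,maxfev=150))
    return r.x[:2].round(4),np.degrees(r.x[2]).round(2),-r.fun
BAR=(.010,.224,.024)
E
cat > t.py <<'E'
from fitm import *
allr=[];alls=[]
for n in ["scene","top"]:
    p=arm.capture(n);np.save(f"{n}1.npy",p,allow_pickle=True)
    R=[]
    for r in arm.silhouettes(p,"bar1"):
        if r["conf"]<.4: continue
        X,_,_=pts(p,r["mask"]);m=np.median(X,0)
        k=int(np.argmin([abs(np.percentile(X[:,2],90)-(.06*i+.084)) for i in range(3)]))
        print(n,"bar",k,m.round(3),r["conf"])
        if m[1]<.25: R.append((p,[((-.103,0,.06+.06*k),BAR)],r["mask"]))
    for it in R: print("  single",fitpose([it],[.55,.245,1.70]))
    s=arm.silhouettes(p,"sheet")[0]
    S=(p,[((0,0,0),(.315,.16,.004)),((-.1475,0,0),(.012,.09,.044))],s["mask"])
    print(n,"sheet",fitpose([S],[.505,-.225,1.75]))
    alls.append(S);allr+=R
print("rack",fitpose(allr,[.55,.245,1.70]));print("sheet",fitpose(alls,[.505,-.225,1.75]))
E
time python3 t.py
```

```text
scene bar 1 [0.572 0.129 0.14 ] 0.98
scene bar 2 [0.583 0.13  0.199] 0.71
scene bar 0 [0.599 0.39  0.08 ] 0.59
  single (array([0.5554, 0.2336]), np.float64(97.53), np.float64(0.7228621878415875))
  single (array([0.5554, 0.2332]), np.float64(98.15), np.float64(0.7418761496014715))
scene sheet (array([ 0.503 , -0.2256]), np.float64(100.35), np.float64(0.9822753746207569))
top bar 0 [0.511 0.386 0.082] 0.6
top bar 2 [0.577 0.133 0.203] 0.53
  single (array([0.5553, 0.2346]), np.float64(97.78), np.float64(0.6684535412605588))
top sheet (array([ 0.5033, -0.224 ]), np.float64(100.56), np.float64(0.9754813733147689))
rack (array([0.5558, 0.2342]), np.float64(97.5), np.float64(0.702823741801419))
sheet (array([ 0.5032, -0.2254]), np.float64(100.48), np.float64(0.9774276699107055))
real	0m5.152s
user	0m4.402s
sys	0m2.340s
```

arm_command --moves '[[[0.06,0.035,-0.0074,0,3.35],[0.06,0.035,-0.0074,0.008,0],[0.06,0.035,-0.0074,0.008,0],[0.06,0.035,-0.0074,0.008,0],[0.06,0.035,-0.0074,0.008,0],[0.06,0.035,-0.0074,0.008,0],[0.06,0.035,-0.0074,0.008,0],[0.06,0.035,-0.0074,0.008,0],[0.06,0.035,-0.0074,0.008,0],[0.06,0.035,-0.0074,0.008,0],[0.06,0.035,-0.0074,0.008,0],[0.06,0.03,-0.0074,0.008,0]]]' --force 100

```text
t: 2.4
position: [0.5243, -0.3685, 0.1428]
eef_rot: [3.128, 0.287, 0.0]
wrist_force: [-0.1, -0.4, -1.6]
finger_gap: 0.707
gripper_force: 0.0
```

```bash
cat > go.py <<'E'
from h import *
from scipy.spatial.transform import Rotation as Ro
def delta(x,y,z,ydeg):
    "tool-axis shift after turning tool y to world angle ydeg"
    S=arm.read_state();R=Ro.from_rotvec(S["eef_rot"]).as_matrix()
    a=np.degrees(np.arctan2(R[1,1],R[0,1]));yaw=-(ydeg-a)
    R2=R@Ro.from_euler("z",yaw,degrees=True).as_matrix()
    print("t",S["t"],"pos",S["position"].round(4) if hasattr(S["position"],"round") else S["position"],"ydeg",round(a,2),"tilt",R[:,2].round(4),"F",np.round(S["wrist_force"],2),"T",np.round(S["torque"],2),"gap",S["finger_gap"],S["gripper_force"])
    print("shift mm",((np.array([x,y,z])-S["position"])@R2*1e3).round(1),"yaw",round(yaw,2))
E
python3 -c "
from go import *
delta(.530,-.370,.012,-79.55)"
```

```text
t 2.4 pos [ 0.5243 -0.3685  0.1428] ydeg -79.52 tilt [ 2.e-04  0.e+00 -1.e+00] F [-0.06 -0.36 -1.6 ] T [-0.02  0.01 -0.01] gap 0.7065174948198745 0.0
shift mm [  5.2   2.5 130.8] yaw 0.03
```

arm_command --moves '[[[0.06,0.002,0,0,0],[0.06,0,0,0,0],[0.06,0,0,0.02,0],[0.06,0,0,0.02,0],[0.06,0,0,0.02,0],[0.06,0,0,0.015,0],[0.06,0,0,0.005,0],[0.06,0,0,0,0],[0.06,0,0,0,0]]]'

```text
t: 3.15
position: [0.5241, -0.3701, 0.0643]
eef_rot: [3.128, 0.285, 0.001]
wrist_force: [-0.4, 0.3, 0.7]
finger_gap: 0.702
gripper_force: 0.0
```

```bash
python3 -c "
from go import *
delta(.530,-.370,.012,-79.55)
p=arm.capture('scene');cv2.imwrite('pics/g1.png',cv2.resize(p['img'][200:360,60:260],None,fx=3,fy=3))"
```

```text
t 3.15 pos [ 0.5241 -0.3701  0.0643] ydeg -79.6 tilt [ 8.e-04 -9.e-04 -1.e+00] F [-0.38  0.26  0.71] T [ 0.02 -0.03 -0.03] gap 0.7022552584887498 0.0
shift mm [ 5.8  1.  52.3] yaw -0.05
```

View pics/g1.png

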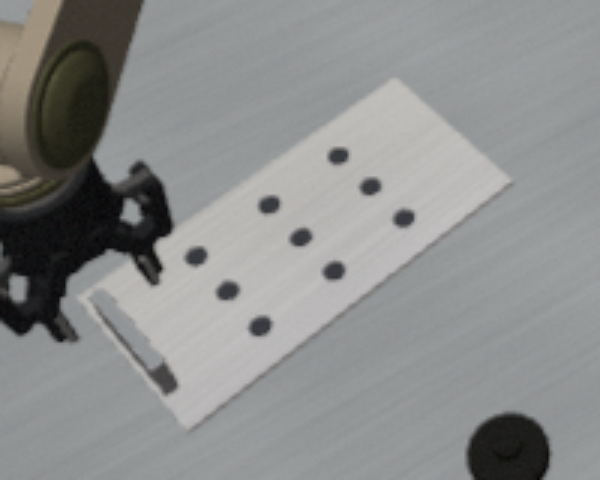

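arm_command --moves '[[[0.06,0.006,0.001,0.01,0],[0.06,0,0,0.02,0],[0.06,0,0,0.015,0],[0.06,0,0,0.005,0],[0.06,0,0,0,0],[0.06,0,0,0,0]]]'

```text
t: 3.7
position: [0.5308, -0.3694, 0.0139]
eef_rot: [3.128, 0.286, 0.001]
wrist_force: [1.9, 0.0, 0.0]
finger_gap: 0.704
gripper_force: 0.0
```

```bash
python3 -c "
from go import *
delta(.530,-.370,.013,-79.55)"
```

```text
t 3.7 pos [ 0.5308 -0.3694  0.0139] ydeg -79.55 tilt [ 7.e-04 -6.e-04 -1.e+00] F [1.85 0.01 0.04] T [ 0.01 -0.03  0.03] gap 0.7042591519242599 0.0
shift mm [-0.9  0.4  0.9] yaw 0.0
```

Close and lift.

arm_command --moves '[[[0.02,0,0,0,0],[0.0,0,0,0,0],[0.0,0,0,0,0],[0.0,0,0,0,0],[0.0,0,0,0,0],[0.0,0,0,0,0],[0.0,0,0,0,0],[0.0,0,0,0,0]]]' --force 110

```text
t: 4.37
position: [0.5306, -0.3693, 0.0142]
eef_rot: [3.128, 0.286, 0.001]
wrist_force: [-0.2, 0.9, 6.3]
finger_gap: 0.125
gripper_force: 107.5
```

arm_command --moves '[[[0.0,0,0,-0.003,0],[0.0,0,0,-0.008,0],[0.0,0,0,-0.012,0],[0.0,0,0,-0.015,0],[0.0,0,0,-0.015,0],[0.0,0,0,-0.015,0],[0.0,0,0,-0.01,0],[0.0,0,0,-0.005,0],[0.0,0,0,-0.002,0],[0.0,0,0,0,0],[0.0,0,0,0,0]]]'

```text
t: 5.28
position: [0.5301, -0.3689, 0.0976]
eef_rot: [-3.128, -0.286, 0.001]
wrist_force: [0.4, -0.2, -3.0]
finger_gap: 0.121
gripper_force: 107.4
```

```bash
cat > pl.py <<'E'
from fitm import *
def plate(n):
    p=arm.capture(n);r=arm.silhouettes(p,"sheet")
    if not r: print("none");return p
    X,_,_=pts(p,r[0]["mask"]);A=np.c_[X[:,:2],np.ones(len(X))];ok=X[:,2]<.12
    for _ in range(6):
        c=np.linalg.lstsq(A[ok],X[ok,2],rcond=None)[0];ok=abs(A@c-X[:,2])<.005
    print(n,r[0]["conf"],ok.sum(),"plane slope",c[:2].round(4),fit(X[ok]),"z mid",np.median(X[ok,2]).round(4))
    for z in (.07,.075): 
        pass
    return p,r[0]["mask"],c
E
python3 -c "
from go import *
from pl import *
delta(.530,-.370,.083,-79.55)
for n in ['scene','top']:
    p,m,c=plate(n)
    S=(p,[((0,0,0),(.315,.16,.004))],m)
    print(fitpose([S],[.505,-.225,1.75],z0=.083))
    if n=='scene': cv2.imwrite('pics/l1.png',p['img'])
"
```

```text
t 5.2833 pos [ 0.5301 -0.3689  0.0976] ydeg -79.56 tilt [-1.e-03  9.e-04 -1.e+00] F [ 0.4  -0.24 -3.03] T [-0.3  -0.06 -0.03] gap 0.12086282177257726 107.386794090271
shift mm [-0.3  1.1 14.6] yaw -0.01
scene 0.58 7021 plane slope [-0.0007 -0.0042] (array([ 0.504 , -0.2257]), array([0.164 , 0.3154]), 10.54) z mid 0.0873
(array([ 0.5027, -0.2257]), np.float64(100.51), np.float64(0.9036490587069607))
top 0.87 3275 plane slope [-0.0033 -0.001 ] (array([ 0.5031, -0.225 ]), array([0.1597, 0.3161]), 10.52) z mid 0.0871
(array([ 0.5043, -0.2247]), np.float64(100.3), np.float64(0.6028559559663517))
```

View pics/l1.png

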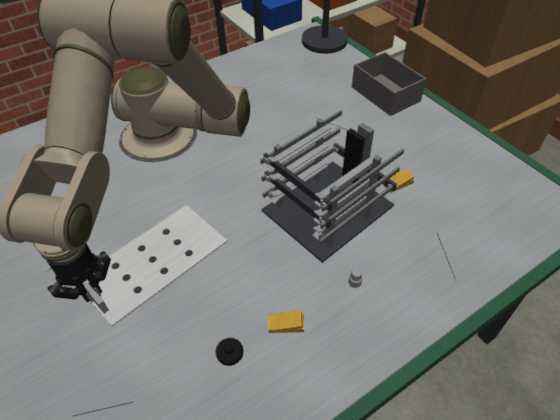

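```bash
python3 - <<'E'
from fitm import *
for n in ["scene","top"]:
    p=np.load(f"{n}1.npy",allow_pickle=True).item()
    X,u,v=pts(p)
    for z0,z1 in ((.205,.225),(.19,.205),(.15,.18)):
        best=[]
        for a in np.arange(95,101,.25):
            r=np.radians(a);d=X[:,:2]-[.5555,.234]
            x=d@[np.cos(r),np.sin(r)];y=d@[-np.sin(r),np.cos(r)]
            i=(X[:,2]>z0)&(X[:,2]<z1)&(abs(y)<.13)&(x>-.09)&(x<.085)&(abs(y)>.06)
            h=np.histogram(y[i],np.arange(-.13,.131,.002))[0]; best.append(((h**2).sum(),a,y[i]))
        s,a,y=max(best,key=lambda b:b[0])
        print(n,z0,a,"neg",np.percentile(y[y<0],[3,25,50,75,97]).round(4) if (y<0).sum() else 0,"pos",np.percentile(y[y>0],[3,25,50,75,97]).round(4) if (y>0).sum() else 0,(y<0).sum(),(y>0).sum())
    # base outline from dark pixels at z~0
    g=p["img"].max(2)[v,u];i=(g<75)&(X[:,2]<.02)&(abs(X[:,0]-.555)<.2)&(abs(X[:,1]-.25)<.2)
    print("base",i.sum(),fit(X[i]),"med z",np.median(X[i,2]))
p=np.load("scene1.npy",allow_pickle=True).item()
a=cv2.resize(p["img"][100:270,255:410],None,fx=3.5,fy=3.5,interpolation=cv2.INTER_CUBIC);cv2.imwrite("pics/r1.png",a)
E
```

```text
scene 0.205 98.0 neg [-0.1029 -0.0999 -0.0949 -0.0892 -0.0744] pos [0.0709 0.0859 0.0885 0.0948 0.1006] 169 146
scene 0.19 97.75 neg [-0.1091 -0.106  -0.0881 -0.0804 -0.0721] pos [0.0692 0.0736 0.0812 0.1003 0.1056] 743 636
scene 0.15 98.0 neg [-0.1036 -0.1023 -0.1016 -0.1004 -0.0936] pos [0.0846 0.0867 0.0875 0.0893 0.0954] 79 24
base 3672 (array([0.542 , 0.2852]), array([0.2528, 0.3562]), 8.52) med z 0.008012877589204567
top 0.205 97.75 neg [-0.1008 -0.0926 -0.0855 -0.0769 -0.0706] pos [0.0715 0.0783 0.0852 0.094  0.1014] 167 167
top 0.19 98.0 neg [-0.1067 -0.1014 -0.0824 -0.0754 -0.0704] pos [0.0714 0.077  0.0837 0.103  0.1074] 527 510
top 0.15 99.5 neg [-0.1011 -0.1011 -0.0992 -0.0911 -0.0744] pos [0.0865 0.0889 0.0923 0.0956 0.0987] 4 13
base 3991 (array([0.5656, 0.2577]), array([0.2578, 0.2806]), 7.86) med z 0.008141664709851202
```

View pics/r1.png

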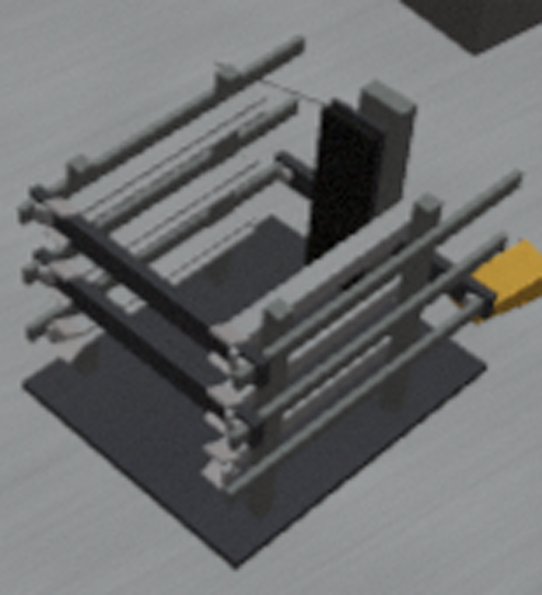

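```bash
python3 -c "
from go import *
delta(.616,-.2014,.088,-82.15)"
```

```text
t 5.4833 pos [ 0.5302 -0.369   0.0977] ydeg -79.55 tilt [-8.e-04  8.e-04 -1.e+00] F [-1.    0.37 -3.42] T [-0.34 -0.12  0.02] gap 0.12290565332907495 107.38790273666382
shift mm [ 107.9 -154.3    9.8] yaw 2.6
```

arm_command --moves '[[[0.0,0.004,-0.006,0,1.3],[0.0,0.01,-0.014,0.001,1.3],[0.0,0.012,-0.0165,0.001,0],[0.0,0.012,-0.0165,0.001,0],[0.0,0.012,-0.0165,0.001,0],[0.0,0.012,-0.0165,0.001,0],[0.0,0.012,-0.0165,0.001,0],[0.0,0.012,-0.0165,0.001,0],[0.0,0.012,-0.0165,0.001,0],[0.0,0.007,-0.012,0.001,0],[0.0,0.003,-0.006,0.001,0],[0.0,0,0,0,0]]]'

```text
t: 6.48
position: [0.6158, -0.2008, 0.0879]
eef_rot: [-3.133, -0.217, 0.001]
wrist_force: [0.1, -0.8, -2.6]
finger_gap: 0.122
gripper_force: 107.4
```

arm_command --moves '[[[0.0,0,0,0,0],[0.0,0,0,0,0],[0.0,0,0,0,0]]]'

```text
t: 6.73
position: [0.6154, -0.2031, 0.0884]
eef_rot: [3.134, 0.213, 0.0]
wrist_force: [0.5, 0.1, -2.3]
finger_gap: 0.118
gripper_force: 107.4
```

```bash
python3 -c "
from go import *
from pl import *
delta(.616,-.2014,.088,-82.15)
r=np.radians(97.85)
for n in ['scene','top']:
    p,m,c=plate(n)
    X,_,_=pts(p,m);k=abs(X[:,2]-.0775)<.006;d=X[k,:2]-[.556,.234]
    x=d@[np.cos(r),np.sin(r)];y=d@[-np.sin(r),np.cos(r)]
    print('rack frame x',np.percentile(x,[1,99]).round(4),'y',np.percentile(y,[1,99]).round(4))
    f=x>-.3;print('front y',np.percentile(y[f],[1,99]).round(4),'back y',np.percentile(y[~f],[1,99]).round(4))
    if n=='scene': cv2.imwrite('pics/e1.png',cv2.resize(p['img'][110:330,130:410],None,fx=2.5,fy=2.5,interpolation=cv2.INTER_CUBIC))
"
```

```text
t 6.7333 pos [ 0.6154 -0.2031  0.0884] ydeg -82.22 tilt [ 0.e+00 -3.e-04 -1.e+00] F [ 0.49  0.11 -2.3 ] T [-0.33 -0.02  0.  ] gap 0.1182131461818238 107.44311690330505
shift mm [ 0.8 -1.6  0.4] yaw -0.07
scene 0.63 6489 plane slope [ 0.0004 -0.0059] (array([ 0.5964, -0.0592]), array([0.1631, 0.3164]), 8.11) z mid 0.0778
rack frame x [-0.4493 -0.1421] y [-0.0796  0.078 ]
front y [-0.0796  0.0787] back y [-0.0796  0.0748]
top 0.59 0 plane slope [0. 0.] (array([0., 0.]), array([0., 0.]), 0.0) z mid nan
  return _methods._mean(a, axis=axis, dtype=dtype,
  ret = ret.dtype.type(ret / rcount)
Traceback (most recent call last):
IndexError: index -1 is out of bounds for axis 0 with size 0
```

View pics/e1.png

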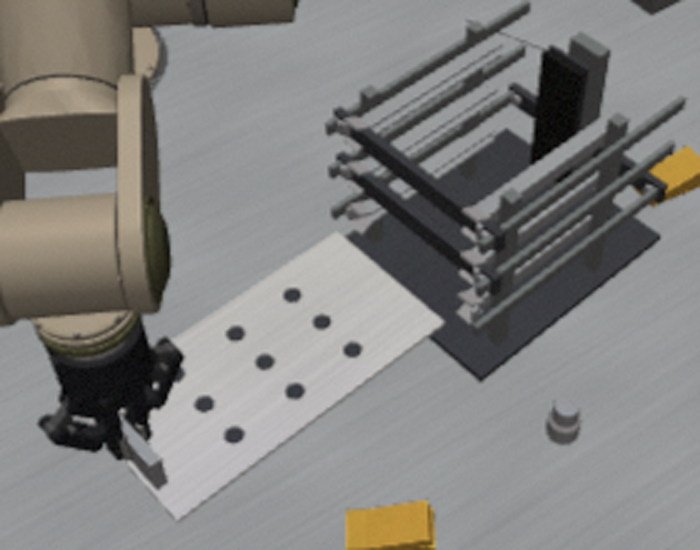

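arm_command --moves '[[[0.0,0.0005,-0.003,0,0],[0.0,0,-0.005,0,0],[0.0,0,-0.005,0,0],[0.0,0,-0.005,0,0],[0.0,0,-0.005,0,0],[0.0,0,-0.005,0,0],[0.0,0,-0.004,0,0],[0.0,0,-0.002,0,0],[0.0,0,0,0,0]]]'

```text
t: 7.68
position: [0.6116, -0.1677, 0.0884]
eef_rot: [-3.134, -0.216, 0.0]
wrist_force: [0.0, 0.7, -2.1]
finger_gap: 0.123
gripper_force: 107.4
```

arm_command --moves '[[[0.0,0,-0.003,0,0],[0.0,0,-0.003,0,0],[0.0,0,-0.003,0,0],[0.0,0,-0.003,0,0],[0.0,0,0,0,0],[0.0,0,0,0,0]]]'

```text
t: 8.18
position: [0.61, -0.1563, 0.0884]
eef_rot: [3.134, 0.215, 0.0]
wrist_force: [0.1, -0.5, -2.3]
finger_gap: 0.121
gripper_force: 107.5
```

```bash
cat > st.py <<'E'
from go import *
import sys
def rack(yaw=97.85,x=.556,y=.234):
    S=arm.read_state();r=np.radians(yaw);ex=np.array([np.cos(r),np.sin(r)]);ey=np.array([-ex[1],ex[0]])
    d=S["position"][:2]-np.array([x,y]);F=S["wrist_force"];print("rack tcp x %.4f y %.4f tail %.4f under %.4f | F x %.2f y %.2f z %.2f Tz %.2f"%(d@ex,d@ey,d@ex+.3045,S["position"][2]-.0144,F[:2]@ex,F[:2]@ey,F[2],S["torque"][2]))
E
python3 -c "
from st import *
delta(0,0,0,-82.15);rack()"
```

```text
t 8.1833 pos [ 0.61   -0.1563  0.0884] ydeg -82.14 tilt [ 0.e+00 -1.e-04 -1.e+00] F [ 0.06 -0.52 -2.32] T [-0.4  -0.09  0.05] gap 0.12080021410030707 107.47216701507568
shift mm [-582.9 -238.1   88.3] yaw 0.01
rack tcp x -0.3940 y -0.0002 tail -0.0895 under 0.0740 | F x -0.52 y 0.01 z -2.32 Tz 0.05
```

arm_command --moves '[[[0.0,0,-0.003,0,0],[0.0,0,-0.004,0,0],[0.0,0,-0.004,0,0],[0.0,0,-0.004,0,0],[0.0,0,-0.004,0,0],[0.0,0,-0.004,0,0],[0.0,0,-0.004,0,0],[0.0,0,-0.003,0,0]]]'

```text
t: 8.85
position: [0.6058, -0.1261, 0.0883]
eef_rot: [-3.134, -0.215, 0.0]
wrist_force: [-0.3, -0.2, -2.3]
finger_gap: 0.122
gripper_force: 107.4
```

```bash
python3 -c "
from st import *
rack()"
```

```text
rack tcp x -0.3635 y -0.0001 tail -0.0590 under 0.0739 | F x -0.18 y 0.36 z -2.26 Tz -0.04
```

arm_command --moves '[[[0.0,0,-0.004,0,0],[0.0,0,-0.004,0,0],[0.0,0,-0.004,0,0],[0.0,0,-0.004,0,0],[0.0,0,-0.004,0,0],[0.0,0,-0.004,0,0],[0.0,0,-0.004,0,0],[0.0,0,-0.004,0,0],[0.0,0,-0.004,0,0],[0.0,0,-0.004,0,0]]]'

```text
t: 9.68
position: [0.6004, -0.0867, 0.0883]
eef_rot: [-3.134, -0.215, -0.0]
wrist_force: [0.8, -0.2, -2.8]
finger_gap: 0.119
gripper_force: 107.4
```

```bash
python3 -c "
from st import *
rack()"
```

```text
rack tcp x -0.3237 y -0.0002 tail -0.0192 under 0.0739 | F x -0.31 y -0.72 z -2.78 Tz -0.02
```

arm_command --moves '[[[0.0,0,-0.004,0,0],[0.0,0,-0.004,0,0],[0.0,0,-0.004,0,0],[0.0,0,-0.004,0,0],[0.0,0,-0.004,0,0],[0.0,0,-0.004,0,0],[0.0,0,-0.004,0,0],[0.0,0,-0.004,0,0],[0.0,0,-0.004,0,0],[0.0,0,-0.004,0,0]]]'

```text
t: 10.52
position: [0.5949, -0.047, 0.0883]
eef_rot: [-3.134, -0.215, 0.0]
wrist_force: [-0.7, 0.2, -2.3]
finger_gap: 0.122
gripper_force: 107.4
```

```bash
python3 -c "
from st import *
rack()"
```

```text
rack tcp x -0.2837 y -0.0001 tail 0.0208 under 0.0739 | F x 0.27 y 0.67 z -2.25 Tz 0.05
```

arm_command --moves '[[[0.0,0,-0.004,0,0],[0.0,0,-0.004,0,0],[0.0,0,-0.004,0,0],[0.0,0,-0.004,0,0],[0.0,0,-0.004,0,0],[0.0,0,-0.004,0,0],[0.0,0,-0.004,0,0],[0.0,0,-0.004,0,0],[0.0,0,-0.004,0,0],[0.0,0,-0.004,0,0],[0.0,0,0,0,0]]]'

```text
t: 11.43
position: [0.5893, -0.007, 0.0883]
eef_rot: [-3.134, -0.216, 0.0]
wrist_force: [0.5, 0.2, -2.5]
finger_gap: 0.122
gripper_force: 107.5
```

arm_command --moves '[[[0.0,0,0,0.001,0],[0.0,0,0,0.001,0],[0.0,0,0,0.0005,0],[0.0,0,0,0,0],[0.0,0,0,0,0]]]'

```text
t: 11.85
position: [0.5895, -0.008, 0.0858]
eef_rot: [3.134, 0.215, -0.0]
wrist_force: [-0.0, -0.4, -1.4]
finger_gap: 0.115
gripper_force: 107.5
```

```bash
python3 -c "
from st import *
rack()
from pl import *
p=arm.capture('scene');r=arm.silhouettes(p,'back_stop')
for q in r[:1]:
    X,_,_=pts(p,q['mask']);a=np.radians(97.85);d=X[:,:2]-[.556,.234];x=d@[np.cos(a),np.sin(a)];print(q['conf'],np.percentile(x,[2,10,25,50,75,95]).round(4))
"
```

```text
rack tcp x -0.2443 y -0.0001 tail 0.0602 under 0.0714 | F x -0.42 y 0.11 z -1.39 Tz -0.00
0.78 [0.0904 0.0917 0.0928 0.095  0.1292 0.1421]
```

arm_command --moves '[[[0.0,0,0,0.0005,0],[0.0,0,0,0.0005,0],[0.0,0,0,0,0],[0.0,0,0,0,0]]]'

```text
t: 12.28
position: [0.5895, -0.0078, 0.0849]
eef_rot: [-3.134, -0.215, -0.0]
wrist_force: [-0.1, -0.5, -2.7]
finger_gap: 0.119
gripper_force: 107.6
```

arm_command --moves '[[[0.0,0,-0.003,0,0],[0.0,0,-0.003,0,0],[0.0,0,-0.003,0,0],[0.0,0,-0.003,0,0],[0.0,0,-0.003,0,0],[0.0,0,-0.003,0,0],[0.0,0,-0.003,0,0],[0.0,0,-0.002,0,0],[0.0,0,0,0,0],[0.0,0,0,0,0]]]'

```text
t: 13.12
position: [0.5863, 0.0151, 0.0848]
eef_rot: [-3.134, -0.215, 0.0]
wrist_force: [-0.6, -0.1, -2.3]
finger_gap: 0.123
gripper_force: 107.5
```

```bash
python3 -c "
from st import *
rack();delta(0,0,0,-82.15)
"
```

```text
rack tcp x -0.2210 y -0.0001 tail 0.0835 under 0.0704 | F x 0.00 y 0.57 z -2.25 Tz -0.04
t 13.1167 pos [0.5863 0.0151 0.0848] ydeg -82.14 tilt [-1.e-04  1.e-04 -1.e+00] F [-0.56 -0.08 -2.25] T [-0.13 -0.06 -0.04] gap 0.12318954113186201 107.47026801109314
shift mm [-582.9  -65.1   84.9] yaw 0.01
```

arm_command --moves '[[[0.0,0,-0.0015,0,0],[0.0,0,-0.0015,0,0],[0.0,0,-0.0015,0,0],[0.0,0,-0.0015,0,0],[0.0,0,0,0,0]]]'

```text
t: 13.53
position: [0.5855, 0.0212, 0.0848]
eef_rot: [-3.134, -0.215, 0.0]
wrist_force: [0.2, 0.8, -2.6]
finger_gap: 0.123
gripper_force: 107.5
```

arm_command --moves '[[[0.0,0,-0.001,0,0],[0.0,0,-0.001,0,0],[0.0,0,0,0,0]]]'

```text
t: 13.78
position: [0.5852, 0.0231, 0.0848]
eef_rot: [-3.134, -0.215, -0.0]
wrist_force: [-0.3, 0.1, -1.8]
finger_gap: 0.121
gripper_force: 107.5
```

arm_command --moves '[[[0.0,0,-0.001,0,0],[0.0,0,-0.001,0,0],[0.0,0,0,0,0]]]'

```text
t: 14.03
position: [0.585, 0.0251, 0.0848]
eef_rot: [-3.134, -0.215, 0.0]
wrist_force: [0.5, -0.1, -2.2]
finger_gap: 0.123
gripper_force: 107.5
```

```bash
python3 -c "
from st import *
rack()
"
```

```text
rack tcp x -0.2109 y -0.0001 tail 0.0936 under 0.0704 | F x -0.15 y -0.44 z -2.16 Tz -0.06
```

arm_command --moves '[[[0.0,0,-0.001,0,0],[0.0,0,0,0,0],[0.0,0,0,0,0]]]'

```text
t: 14.28
position: [0.5849, 0.0259, 0.0848]
eef_rot: [-3.134, -0.215, -0.0]
wrist_force: [-0.0, 0.5, -1.8]
finger_gap: 0.125
gripper_force: 107.5
```

arm_command --moves '[[[0.0,0,-0.001,0,0],[0.0,0,0,0,0],[0.0,0,0,0,0]]]'

```text
t: 14.53
position: [0.5847, 0.0269, 0.0848]
eef_rot: [-3.134, -0.215, -0.0]
wrist_force: [-0.1, 0.1, -2.1]
finger_gap: 0.123
gripper_force: 107.6
```

arm_command --moves '[[[0.0,0,-0.001,0,0],[0.0,0,0,0,0],[0.0,0,0,0,0]]]'

```text
t: 14.78
position: [0.5846, 0.0279, 0.0848]
eef_rot: [-3.134, -0.215, -0.0]
wrist_force: [-0.2, -1.1, -1.6]
finger_gap: 0.119
gripper_force: 107.6
```

arm_command --moves '[[[0.0,0,-0.0005,0,0],[0.0,0,0,0,0],[0.0,0,0,0,0]]]'

```text
t: 15.03
position: [0.5845, 0.0284, 0.0848]
eef_rot: [-3.134, -0.215, -0.0]
wrist_force: [0.1, -0.6, -1.6]
finger_gap: 0.121
gripper_force: 107.6
```

arm_command --moves '[[[0.0,0,-0.0005,0,0],[0.0,0,0,0,0],[0.0,0,0,0,0]]]'

```text
t: 15.28
position: [0.5845, 0.0289, 0.0848]
eef_rot: [-3.134, -0.215, -0.0]
wrist_force: [0.4, -0.4, -1.9]
finger_gap: 0.12
gripper_force: 107.6
```

arm_command --moves '[[[0.0,0,-0.0005,0,0],[0.0,0,0,0,0],[0.0,0,0,0,0]]]'

```text
t: 15.53
position: [0.5844, 0.0294, 0.0848]
eef_rot: [-3.134, -0.215, -0.0]
wrist_force: [0.1, 0.6, -2.3]
finger_gap: 0.122
gripper_force: 107.6
```

arm_command --moves '[[[0.0,0,-0.0005,0,0],[0.0,0,0,0,0],[0.0,0,0,0,0]]]'

```text
t: 15.78
position: [0.5843, 0.0298, 0.0849]
eef_rot: [3.134, 0.215, 0.0]
wrist_force: [0.3, -0.7, -2.7]
finger_gap: 0.122
gripper_force: 107.6
```

arm_command --moves '[[[0.0,0,-0.0005,0,0],[0.0,0,0,0,0],[0.0,0,0,0,0]]]'

```text
t: 16.03
position: [0.5843, 0.03, 0.0849]
eef_rot: [3.134, 0.215, 0.0]
wrist_force: [0.2, -3.7, -1.7]
finger_gap: 0.119
gripper_force: 107.7
```

arm_command --moves '[[[0.0,0,-0.0005,0,0],[0.0,0,0,0,0],[0.0,0,0,0,0]]]'

```text
t: 16.28
position: [0.5844, 0.0302, 0.085]
eef_rot: [3.133, 0.215, 0.001]
wrist_force: [1.2, -5.9, -0.3]
finger_gap: 0.12
gripper_force: 107.8
```

arm_command --moves '[[[0.0,0,-0.0005,0,0],[0.0,0,0,0,0],[0.0,0,0,0,0]]]'

```text
t: 16.53
position: [0.5845, 0.0304, 0.0851]
eef_rot: [3.133, 0.215, 0.001]
wrist_force: [0.9, -9.0, -1.2]
finger_gap: 0.125
gripper_force: 107.9
```

```bash
python3 -c "
from st import *
rack();delta(0,0,0,-82.15)
"
```

```text
rack tcp x -0.2056 y -0.0004 tail 0.0989 under 0.0707 | F x -9.00 y 0.34 z -1.19 Tz -0.00
t 16.5333 pos [0.5845 0.0304 0.0851] ydeg -82.16 tilt [ 9.0e-04 -1.7e-03 -1.0e+00] F [ 0.89 -8.96 -1.19] T [-1.26 -0.14 -0.  ] gap 0.12528049086638599 107.88849949836731
shift mm [-583.2  -49.9   84.6] yaw -0.01
```

arm_command --moves '[[[0.0,0,0,0,0],[0.0,0,0,0,0],[0.0,0,0,0,0]]]' --force 20

```text
t: 16.78
position: [0.5845, 0.0303, 0.0851]
eef_rot: [3.133, 0.215, 0.001]
wrist_force: [1.1, -6.9, -1.3]
finger_gap: 0.123
gripper_force: 107.9
```

arm_command --moves '[[[0.014,0,0,0,0],[0.02,0,0,0,0],[0.03,0,0,0,0],[0.04,0,0,0,0],[0.045,0,0,0,0],[0.045,0,0,0,0],[0.045,0,0,0,0]]]'

```text
t: 17.37
position: [0.5841, 0.0315, 0.0849]
eef_rot: [-3.134, -0.215, -0.0]
wrist_force: [-0.1, 0.3, -0.0]
finger_gap: 0.53
gripper_force: 0.0
```

```bash
python3 -c "
from st import *
rack()
from pl import *
p,m,c=plate('scene');
h=arm.silhouettes(p,'sheet_handle')
X,_,_=pts(p);a=np.radians(97.85);d=X[:,:2]-[.556,.234];x=d@[np.cos(a),np.sin(a)];y=d@[-np.sin(a),np.cos(a)]
k=(abs(y)<.075)&(x<-.12)&(x>-.25)&(abs(X[:,2]-.0745)<.006);print('rear edge x',np.percentile(x[k],[1,5]).round(4),k.sum())
cv2.imwrite('pics/f1.png',cv2.resize(p['img'][100:320,180:420],None,fx=2.5,fy=2.5,interpolation=cv2.INTER_CUBIC))
"
```

```text
rack tcp x -0.2045 y -0.0002 tail 0.1000 under 0.0705 | F x 0.26 y 0.05 z -0.04 Tz 0.01
scene 0.63 2592 plane slope [ 0.0014 -0.0007] (array([0.5654, 0.1741]), array([0.1505, 0.325 ]), 11.94) z mid 0.074
rear edge x [-0.2181 -0.2155] 1038
```

View pics/f1.png

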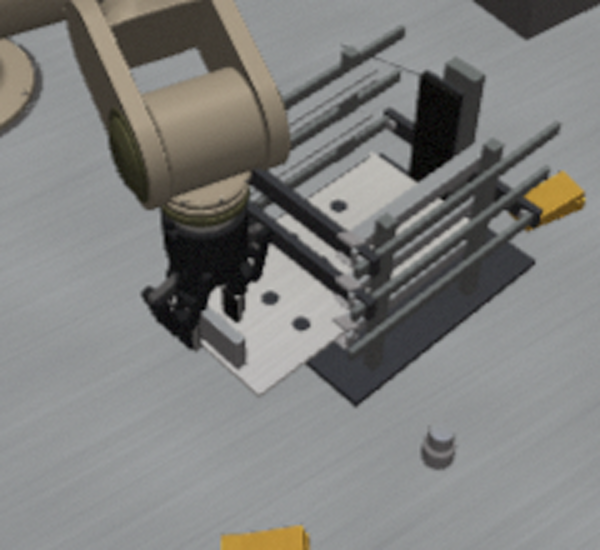

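arm_command --moves '[[[0.03,0,0,0,0],[0.03,0,-0.001,0,0],[0.03,0,-0.002,0,0],[0.03,0,-0.001,0,0],[0.03,0,0,0,0]]]'

```text
t: 17.93
position: [0.5835, 0.0356, 0.0848]
eef_rot: [-3.134, -0.215, 0.0]
wrist_force: [-1.2, -0.2, -0.1]
finger_gap: 0.35
gripper_force: 0.0
```

arm_command --moves '[[[0.03,0,-0.001,0,0],[0.03,0,-0.001,0,0],[0.03,0,0,0,0]]]'

```text
t: 18.18
position: [0.5833, 0.0374, 0.0848]
eef_rot: [-3.134, -0.215, -0.0]
wrist_force: [0.1, -0.0, -0.4]
finger_gap: 0.351
gripper_force: 0.0
```

arm_command --moves '[[[0.03,0,-0.001,0,0],[0.03,0,0,0,0],[0.03,0,0,0,0]]]'

```text
t: 18.43
position: [0.5832, 0.0383, 0.0848]
eef_rot: [-3.134, -0.215, -0.0]
wrist_force: [0.1, -0.3, -0.0]
finger_gap: 0.35
gripper_force: 0.0
```

arm_command --moves '[[[0.03,0,-0.0005,0,0],[0.03,0,0,0,0],[0.03,0,0,0,0]]]'

```text
t: 18.68
position: [0.5831, 0.0387, 0.0848]
eef_rot: [3.134, 0.215, 0.0]
wrist_force: [0.0, 0.6, -0.0]
finger_gap: 0.352
gripper_force: 0.2
```

arm_command --moves '[[[0.03,0,-0.0005,0,0],[0.03,0,0,0,0],[0.03,0,0,0,0]]]'

```text
t: 18.93
position: [0.5831, 0.0389, 0.0849]
eef_rot: [3.134, 0.215, 0.0]
wrist_force: [1.2, -3.3, -0.8]
finger_gap: 0.356
gripper_force: 1.8
```

arm_command --moves '[[[0.03,0,-0.0005,0,0],[0.03,0,0,0,0],[0.03,0,0,0,0]]]'

```text
t: 19.18
position: [0.5831, 0.0391, 0.0849]
eef_rot: [3.133, 0.215, 0.0]
wrist_force: [1.7, -6.7, -0.4]
finger_gap: 0.35
gripper_force: 3.0
```

arm_command --moves '[[[0.03,0,0.001,0,0],[0.03,0,0.002,0,0],[0.03,0,0.003,0,0],[0.03,0,0.003,0,0],[0.05,0,0,0,0],[0.06,0,0,0,0],[0.06,0,0,0,0],[0.06,0,0,0,0]]]'

```text
t: 19.85
position: [0.5841, 0.031, 0.0848]
eef_rot: [-3.134, -0.215, 0.0]
wrist_force: [-0.4, -0.7, -1.4]
finger_gap: 0.704
gripper_force: 0.0
```

arm_command --moves '[[[0.06,0,0,-0.005,0],[0.06,0,0,-0.01,0],[0.06,0,0,-0.015,0],[0.06,0,0,-0.02,0],[0.06,0,0,-0.02,0],[0.06,0,0,-0.02,0],[0.06,0,0.01,-0.02,0],[0.06,0,0.02,-0.02,0],[0.06,0,0.02,-0.01,0],[0.06,0,0.02,0,0],[0.06,0,0.01,0,0],[0.06,0,0,0,0]]]'

```text
t: 20.85
position: [0.5951, -0.05, 0.2251]
eef_rot: [3.134, 0.211, 0.0]
wrist_force: [0.1, 0.2, -0.2]
finger_gap: 0.702
gripper_force: 0.0
```

```bash
python3 -c "
from st import *
rack()
p=arm.capture('scene')
X,_,_=pts(p);a=np.radians(97.85);d=X[:,:2]-[.556,.234];x=d@[np.cos(a),np.sin(a)];y=d@[-np.sin(a),np.cos(a)]
k=(abs(y)<.075)&(x<-.12)&(x>-.25)&(abs(X[:,2]-.0745)<.006);print('rear edge x',np.percentile(x[k],[1,5]).round(4),k.sum(),np.median(X[k,2]))
cv2.imwrite('pics/f2.png',cv2.resize(p['img'][100:320,180:420],None,fx=2.5,fy=2.5,interpolation=cv2.INTER_CUBIC))
"
```

```text
rack tcp x -0.2867 y 0.0000 tail 0.0178 under 0.2107 | F x 0.16 y -0.16 z -0.24 Tz -0.01
rear edge x [-0.2184 -0.2162] 1547 0.07420435000232423
```

View pics/f2.png

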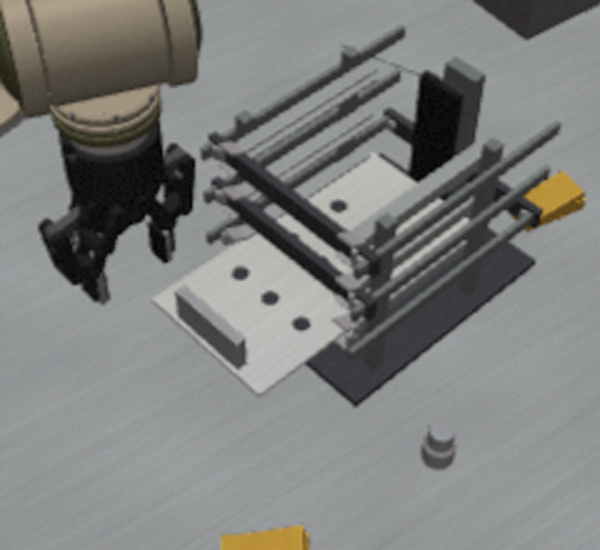

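The sheet lies level in the lowest pair, with its rear edge still in the same place (handle around pixel (210,325)). The gripper is clear of it at (115,230).

```bash
python3 -c "
from bench import arm
print(arm.finish_job())"
```

```text
the job is handed in; nothing more can be done
None
```

The sheet is fully home on the lowest rail pair, the only one not barred off. I pushed it through the pad onto the solid stop at about 9 N, let go with the gripper clear and the loose parts untouched, and handed the job in after about 21 s.

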